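# Point out the order's two parts and flip the ready lever

## Task

Show which parts belong to this order: point with the fingertips from straight above, a few centimetres off, at the yellow paint dab on the alternator and hold there for a good two seconds, then do the same at the yellow dab on the starter motor. Then push the red-knobbed ready lever all the way over, away from the robot, and leave it there with the hand clear. Touch and move nothing else, lift nothing, and keep the hand well above the parts with other colours, so that it never points at a wrong one.

Things in the scene. Friction and masses are not known exactly. Their poses are not given: they have to be found in the camera images.
- alternator_yellow_dab (a point): mark on a used alternator: grey cast-metal slotted drum about 126 mm across lying on its side on a cast foot, small dark pulley at one end (the body's -x), black cover at the other (+x), 175 mm long, 5 kg, standing loose. The point is the centre of a round yellow paint dab 32 mm across on the flat top of the part, 136 mm above the bench, the highest point of the part; z is up
- alternator_pink_dab (a point): mark on a used alternator: grey cast-metal slotted drum about 126 mm across lying on its side on a cast foot, small dark pulley at one end (the body's -x), black cover at the other (+x), 175 mm long, 5 kg, standing loose. The point is the centre of a round pink paint dab 32 mm across on the flat top of the part, 136 mm above the bench, the highest point of the part; z is up
- alternator_blue_dab (a point): mark on a used alternator: grey cast-metal slotted drum about 126 mm across lying on its side on a cast foot, small dark pulley at one end (the body's -x), black cover at the other (+x), 175 mm long, 5 kg, standing loose. The point is the centre of a round blue paint dab 32 mm across on the flat top of the part, 136 mm above the bench, the highest point of the part; z is up
- starter_yellow_dab (a point): mark on a used starter motor: steel can 72 mm across lying on its side, toothed pinion at one end (the body's -x), smaller dark solenoid alongside (+y), 176 mm long, 3 kg, standing loose. The point is the centre of a round yellow paint dab 30 mm across on the flat top of the part, 82 mm above the bench, the highest point of the part; z is up
- starter_pink_dab (a point): mark on a used starter motor: steel can 72 mm across lying on its side, toothed pinion at one end (the body's -x), smaller dark solenoid alongside (+y), 176 mm long, 3 kg, standing loose. The point is the centre of a round pink paint dab 30 mm across on the flat top of the part, 82 mm above the bench, the highest point of the part; z is up
- pulley_mid (a point): centre of a loose dark steel belt pulley lying flat, 60 mm across and 30 mm high; a bystander to be left alone
- ready_lever_base: grey block of the ready lever, 70 mm (x) by 50 mm (y) by 25 mm high, fixed to the bench; its origin is the centre of its underside. Its +x axis, which may be turned a little from straight ahead, is the way the lever is pushed. The lever's pivot, along its y axis, lies 22 mm above the origin
- ready_lever_tip (a point): centre of the red ball, 26 mm across, at the end of the lever's steel rod, 10 mm thick; 80 mm from the pivot
- ready_lever (a joint): angle of the ready lever: 0 leaning 0.5 rad from upright towards the block's -x (the robot's side), 0.5 upright, 1.0 fully over to +x, at a hard stop. It has no spring and stays where it is left; about 1 N at the ball moves it. It starts between 0 and 0.2
Not all that is in view belongs to the job. What is shaped like the part that bears alternator_yellow_dab but purple is not meant. Several things have the shape of the ready_lever_base; the one meant has the colours described above.

How it is judged:
By the outcome, as a careful person would: the job done as asked, in the order asked, and still so for the second after the job is handed in, with the robot touching nothing.
It also fails if it takes over 58 s, if anything falls off the work surface, if the arm or the gripper's body presses on something with over 40 N, if the wrist force passes 120 N, or if a joint passes its speed limit or range.

## Robot

A 6-joint arm with a two-finger parallel gripper is mounted at the origin on the work surface. World frame = base frame: x ahead of the robot, y to its left, z up, the work surface at z = 0. Lengths are in mm, angles in rad, forces in N, time in s.
With the tool pointing down it reaches from about 275 to 1000 mm from the base axis. Payload 8.4 kg.
Tool frame: the origin (TCP) lies at the very end of the fingers, on their centre line; the grasp point (between the pads) lies 19 mm behind it; z points along the fingers, y is the direction in which the jaws open and shut (so a half turn about z gives the same grasp; the last joint's range is limited). The gripper opens to 85 mm and grips with 20 to 120 N. Pads are 22 mm wide; open, the fingers measure 114 mm over their backs; the gripper's body (76 mm by 85 mm) begins 54 mm behind the grasp point. The pads swing forward as they close: fully open they stand 13 mm farther back than shut.
Start: joints at [-1.35, 0.353, 1.633, -0, 1.155, -0.002], TCP at [138.099, -609.554, 231.281] pointing down, gripper open.
Joint ranges: [-2.63, 2.63], [-0.92, 2.1], [0.06, 2.66], [-1.3, 4.44], [0, 2.69], [-3.02, 3.02]. Speed limits (rad/s): [2.22, 2.22, 2.79, 3.14, 3.14, 3.14].

## Interface

Orientations are given as [roll, pitch, yaw] about the fixed x, y, z axes, in that order (R = Rz(yaw) Ry(pitch) Rx(roll)).
In Python, from rig import readout, grab_frame, calibration, r gives the robot as it stands. The module is installed in compiled form; this text tells all that it offers.
- The arm moves only by the tool play_rows, never from a script. Its argument "rows" is a list of rows, each a list of 3 entries, a list of its own where there are three numbers: the closure in counts, from 0 (fully open) to 255 (shut), then the shift along the tool's x, y, z in cm, then the turn, a rotation vector about the tool's x, y, z in rad. In form: [[gripper, [dx, dy, dz], [rx, ry, rz]], ...]. A call has 1 to 12 rows; each row is the pose to reach, as a shift and turn from the pose commanded when the call began, along the tool's axes at that moment; what a row does not reach only later rows make up. A row lasts 1/12 s, in which the tool goes at most 41.7 mm and 7.16 degrees, less where a joint would pass 70% of its speed; a pose out of reach is approached as far as the arm can. A call with a gripper value outside its range is refused whole. The fingers move at their own pace and stop on an object; "squeeze" is the grip in N (left out, the last holds). Time passes only in rows, so rows that repeat a pose let the fingers close. It gives the time, the measured TCP pose, the force and the opening at its end, in the units of the state.
- readout.sense(): the state, without advancing time (a new reading comes with each control period).
- grab_frame(name): name is "side" or "top"; returns (picture, depth): 384x512x3 uint8, red, green, blue; 384x512 float32, mm along the optical axis (not along the pixel's ray), 0 where there is no reading.
- calibration(name): a dict with "vfov" (degrees; the focal length in pixels is half the picture's height over the tangent of half this angle, whatever the lens; pixels are square), "cx", "cy" (the principal point, pixels), "cam_to_world" (4x4, takes a point from camera to world coordinates). Camera axes: x right, y down, z forward; pixel columns grow to the right and rows downward; lengths in mm; the calibration is good to about 2 mm. A picture is of the moment at which its call begins. calibration takes no time and is no camera call.
- r.sign_off(): hands the job in, once; it reports no verdict.
The state is a dict: "clock": time; "qpos": joint angles; "qvel": joint speeds; "joint_efforts": joint torques, N m; "eef_pos": TCP position; "tcp_rot": TCP orientation; "contact_force": force on the tool from outside, world axes, zero at the start; "wrist_torque": the same for the moment, N m; "opening": opening from 0.0 (shut) to 1.0 (fully open).
Only numpy, scipy, OpenCV 4.12 (cv2) and the standard library are available. Lean on these libraries where they do the work, as an engineer would, in place of code of your own. Each camera call takes 0.05 s, during which the arm holds its last target.

## Working session

There is one attempt and no reset: what is moved stays moved. The work goes in short steps, Python scripts to look and compute and a tool call to move; the robot and the scene stay as the last step left them, time stands still between calls to the robot, and variables do not carry over. Pictures are saved under pics/ and viewed, and the job is handed in when it is done.

Besides the shell and the picture viewer there is one more tool, called as name(argument=value, ...), one argument or row to a line, values as JSON. play_rows: Moves the arm, as the interface text tells. Its arguments: {"type":"object","properties":{"rows":{"type":"array"},"squeeze":{"type":"number"}},"required":["rows"]}

```bash
mkdir -p pics
python3 - <<'E'
from rig import readout, grab_frame, calibration, r
import cv2,numpy as np
for n in("top","side"):
    p,d=grab_frame(n); np.savez(f"{n}0.npz",p=p,d=d); c=calibration(n)
    np.save(f"{n}_T.npy",c["cam_to_world"]); print(n,c)
    cv2.imwrite(f"pics/{n}0.png",cv2.resize(p[:,:,::-1],(800,600),interpolation=cv2.INTER_CUBIC))
print(readout.sense())
E
```

```text
top {'vfov': 54.04660691549113, 'cx': 253.65514946246526, 'cy': 191.36240778697433, 'cam_to_world': array([[-8.82295465e-03, -9.97991597e-01,  6.27290009e-02,
         4.33334829e+02],
       [-9.99921008e-01,  9.36679722e-03,  8.38092739e-03,
        -7.24924373e-01],
       [-8.95166495e-03, -6.26501012e-02, -9.97995407e-01,
         1.49719166e+03],
       [ 0.00000000e+00,  0.00000000e+00,  0.00000000e+00,
         1.00000000e+00]])}
side {'vfov': 44.74180298164407, 'cx': 252.1146084508296, 'cy': 187.7595840500598, 'cam_to_world': array([[-9.80773409e-01, -1.29568909e-01,  1.45929497e-01,
         3.08671096e+02],
       [-1.95120282e-01,  6.38032391e-01, -7.44877670e-01,
         1.20939086e+03],
       [ 3.40524125e-03, -7.59030017e-01, -6.51046725e-01,
         1.15093474e+03],
       [ 0.00000000e+00,  0.00000000e+00,  0.00000000e+00,
         1.00000000e+00]])}
{'clock': 0.1, 'qpos': array([-1.35041022e+00,  3.53576476e-01,  1.63405396e+00,  2.09510375e-05,
        1.15525730e+00, -2.41792737e-03]), 'qvel': array([ 0.00040346,  0.00054127, -0.0020653 ,  0.00117949,  0.00070662,
       -0.00059614]), 'joint_efforts': array([ 1.67157680e-06, -6.06355906e+01, -3.42820609e+01, -2.47331866e-05,
        3.95932206e-03, -5.28239298e-06]), 'eef_pos': array([ 138.00179549, -609.11934846,  230.64076809]), 'tcp_rot': array([-3.14029762e+00, -2.22884772e-05,  2.22795551e-01]), 'contact_force': array([-0.4623277 , -0.39153465,  0.66528974]), 'wrist_torque': array([-0.00361479,  0.02073005, -0.00854759]), 'opening': 1.005154142385275}
```

View pics/top0.png

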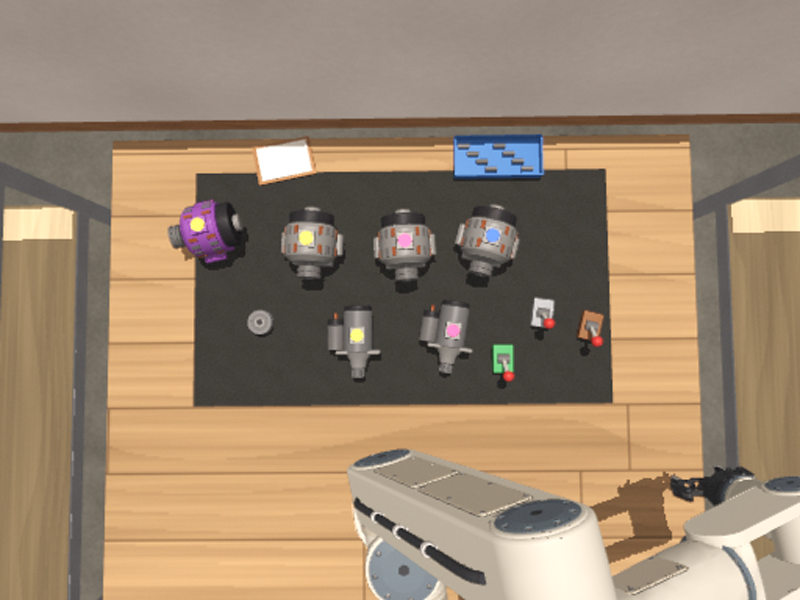

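View pics/side0.png

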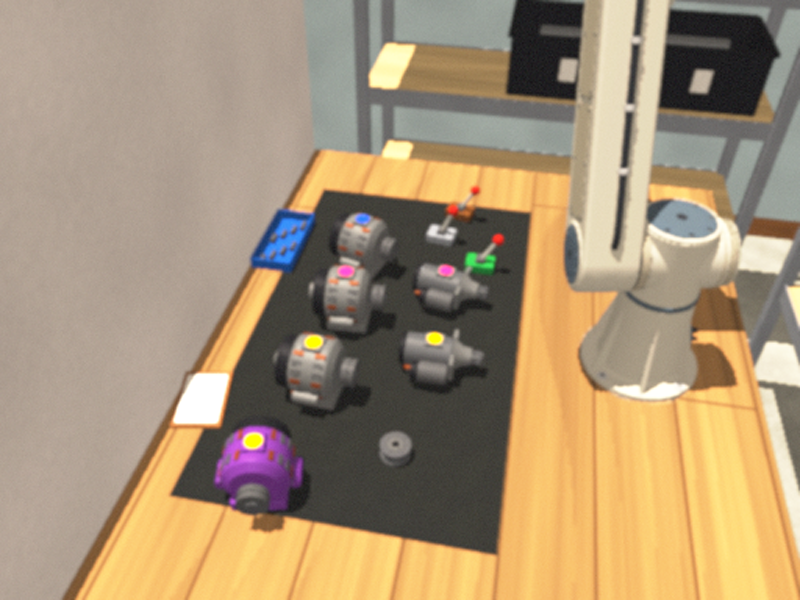

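The top view shows the grey alternator's yellow dab at (306,238), the starter's yellow dab at (357,335), and the grey lever block at (543,314) with its red ball at (549,323). The purple decoy's dab is at (197,224), and the green and brown levers are also decoys. In the side view the same targets are at (314,342), (435,339), and (441,235) with its ball at (453,210). Next I'll measure them in both views.

```bash
cat > h.py <<'E'
import numpy as np,cv2
from rig import calibration
def ray(n,u,v):
    c=calibration(n);f=192/np.tan(np.radians(c["vfov"]/2));T=c["cam_to_world"]
    return T[:3,3],T[:3,:3]@np.array([(u-c["cx"])/f,(v-c["cy"])/f,1.])
def onz(n,u,v,z):
    o,d=ray(n,u,v);return o+d*(z-o[2])/d[2]
def tri(a,b):
    A=[];B=[]
    o1,d1=ray("top",*a);o2,d2=ray("side",*b)
    s=np.linalg.lstsq(np.c_[d1,-d2],o2-o1,rcond=None)[0]
    p,q=o1+s[0]*d1,o2+s[1]*d2
    return (p+q)/2,np.linalg.norm(p-q)
def blobs(m,amin=8):
    n,l,s,c=cv2.connectedComponentsWithStats(m.astype(np.uint8))
    return [(tuple(c[i].round(2)),int(s[i,4])) for i in range(1,n) if s[i,4]>=amin]
E
python3 - <<'E'
from h import *
for n in("top","side"):
    z=np.load(f"{n}0.npz");p,d=z["p"],z["d"];h=cv2.cvtColor(p,cv2.COLOR_RGB2HSV).astype(int);H,S,V=h[...,0],h[...,1],h[...,2]
    for nm,m in(("yellow",(abs(H-30)<5)&(S>150)&(V>150)),("red",((H<5)|(H>176))&(S>180)&(V>130)),("pink",(abs(H-158)<12)&(S>100)&(V>150)),("blue",(abs(H-109)<8)&(S>120)&(V>200))):
        for c,a in blobs(m):
            dd=d[int(round(c[1])),int(round(c[0]))]
            o,dr=ray(n,*c);w=o+dr*dd
            print(n,nm,c,a,"depthpt",w.round(0),"z136",onz(n,*c,136)[:2].round(0),"z82",onz(n,*c,82)[:2].round(0))
t=np.load("top0.npz")["p"];s=np.load("side0.npz")["p"]
a=cv2.resize(t[180:250,320:400,::-1],(640,560),interpolation=cv2.INTER_CUBIC)
b=cv2.resize(s[110:180,250:330,::-1],(640,560),interpolation=cv2.INTER_CUBIC)
cv2.imwrite("pics/lt.png",a);cv2.imwrite("pics/ls.png",b)
E
```

```text
top red (np.float64(351.09), np.float64(206.55)) 22 depthpt [ 461. -347.  108.] z136 [ 461. -340.] z82 [ 462. -354.]
top red (np.float64(380.95), np.float64(218.6)) 20 depthpt [ 416. -458.  100.] z136 [ 416. -446.] z82 [ 416. -464.]
top red (np.float64(324.72), np.float64(240.48)) 25 depthpt [ 338. -249.  101.] z136 [ 340. -243.] z82 [ 336. -252.]
top pink (np.float64(129.93), np.float64(134.86)) 14 depthpt [733. 467. 125.] z136 [731. 463.] z82 [743. 481.]
top pink (np.float64(119.93), np.float64(137.13)) 15 depthpt [726. 505. 120.] z136 [723. 499.] z82 [734. 519.]
top pink (np.float64(134.38), np.float64(148.88)) 8 depthpt [680. 449. 128.] z136 [679. 446.] z82 [688. 464.]
top pink (np.float64(122.92), np.float64(152.08)) 12 depthpt [669. 492. 125.] z136 [667. 488.] z82 [677. 507.]
top pink (np.float64(289.63), np.float64(211.16)) 43 depthpt [ 447. -123.   80.] z136 [ 446. -118.] z82 [ 447. -123.]
top blue (np.float64(318.16), np.float64(101.86)) 761 depthpt [ 886. -251.    3.] z136 [ 846. -229.] z82 [ 862. -238.]
top blue (np.float64(315.0), np.float64(150.0)) 45 depthpt [ 667. -214
[... 1176 characters left out ...]
z82 [689. 424.]
side pink (np.float64(165.82), np.float64(283.09)) 22 depthpt [688. 480. 133.] z136 [687. 482.] z82 [707. 443.]
side pink (np.float64(151.28), np.float64(290.62)) 29 depthpt [721. 507. 127.] z136 [717. 513.] z82 [738. 476.]
side pink (np.float64(172.64), np.float64(290.44)) 25 depthpt [665. 494. 126.] z136 [661. 501.] z82 [680. 464.]
side pink (np.float64(139.87), np.float64(300.96)) 23 depthpt [769. 495.  52.] z136 [734. 550.] z82 [757. 515.]
side blue (np.float64(231.71), np.float64(139.37)) 38 depthpt [ 668. -215.  135.] z136 [ 667. -213.] z82 [ 686. -289.]
side blue (np.float64(182.46), np.float64(153.49)) 356 depthpt [ 890. -260.    3.] z136 [823. -90.] z82 [ 850. -159.]
```

View pics/lt.png

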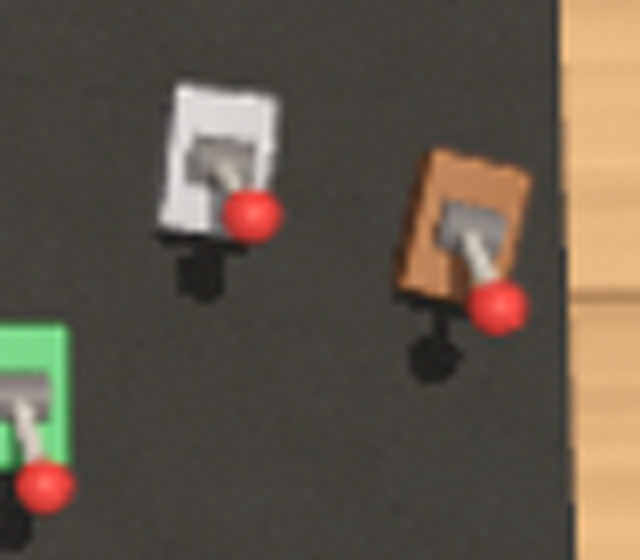

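View pics/ls.png

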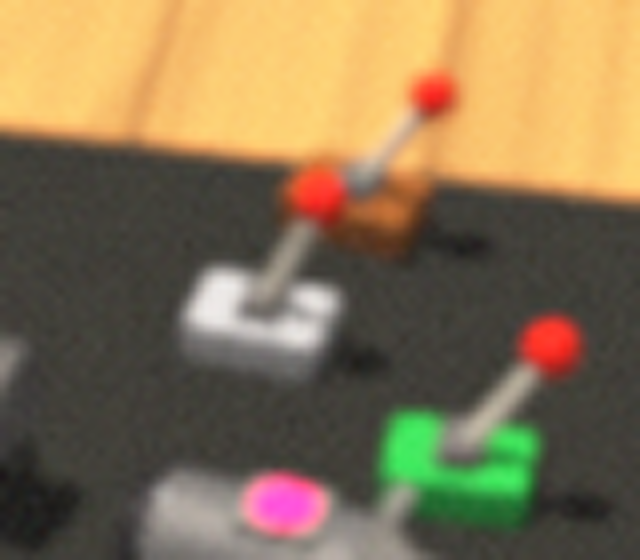

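Run:
```python
from h import *
z=np.load("top0.npz");p,d=z["p"],z["d"];h=cv2.cvtColor(p,cv2.COLOR_RGB2HSV).astype(int);H,S,V=h[...,0],h[...,1],h[...,2]
for c,a in blobs((abs(H-30)<6)&(S>80)&(V>190)): print("y",c,a,onz("top",*c,136)[:2].round(1),onz("top",*c,82)[:2].round(1))
print("tri alt",[ (t) for t in (tri((306.5*.64,238*.64),(200.33,218.44)),)])
print("tri red",tri((351.09,206.55),(289.64,134.4)))
print("tri green red",tri((324.72,240.48),(318.41,152.59)))
sub=np.zeros_like(S,bool);sub[185:218,335:358]=1
m=sub&(S<40)&(V>140)
print(blobs(m))
ys,xs=np.nonzero(m)
# corners picked from enlargement (8x, offset 320,180)
for n,cs,off in(("top",[(178,83),(280,97),(255,240),(160,228)],(320,180)),):
    P=np.array([onz(n,off[0]+(u)/8-.5,off[1]+v/8-.5,25)[:2] for u,v in cs]);print(P.round(1),P.mean(0))
    e=(P[0]-P[3]+P[1]-P[2]);print("x dir",np.degrees(np.arctan2(e[1],e[0])),np.linalg.norm(e)/2); f=P[0]-P[1]+P[3]-P[2];print("y",np.degrees(np.arctan2(f[1],f[0])),np.linalg.norm(f)/2)
cs=[(205,262),(343,295),(328,330),(182,312)]
P=np.array([onz("side",250+u/8-.5,110+v/8-.5,25)[:2] for u,v in cs]);print("side",P.round(1),P.mean(0))
q=cv2.minAreaRect(np.c_[xs,ys].astype(np.float32));B=cv2.boxPoints(q);print(np.array([onz("top",*b,25)[:2] for b in B]).round(1))
```

```text
y (np.float64(125.71), np.float64(143.35)) 52 [699.5 477.9] [710.1 496.9]
y (np.float64(195.36), np.float64(151.8)) 66 [665.7 222.3] [674.9 231.2]
y (np.float64(227.71), np.float64(214.35)) 52 [436.6 105.1] [436.7 109.3]
tri alt [(array([665.28723991, 220.16183566, 132.50856879]), np.float64(1.9489594217787813))]
tri red (array([ 461.6765729 , -350.13087544,   95.8279008 ]), np.float64(0.28235115921344034))
tri green red (array([ 337.44057539, -249.77587654,   96.04959104]), np.float64(0.48658777146553017))
[((np.float64(346.37), np.float64(198.38)), 160)]
[[ 528.5 -333. ]
 [ 521.1 -382.6]
 [ 451.5 -368.6]
 [ 457.7 -322.6]] [ 489.69624695 -351.68666994]
x dir -9.838872083329703 71.26111787964541
y 81.91811705139118 48.29598787499374
side [[ 523.8 -384.8]
 [ 449.1 -369.9]
 [ 452.6 -337.9]
 [ 528.3 -338.5]] [ 488.4522517  -357.77221095]
[[ 458.9 -322.7]
 [ 526.6 -332.8]
 [ 520.1 -381.1]
 [ 452.4 -371. ]]
```

play_rows(
  rows=[
    [255,[0,0,-3],[0,0,0.1]],
    [255,[0,0,-6],[0,0,0.2]],
    [255,[0,0,-9],[0,0,0.3]],
    [255,[0,0,-12],[0,0,0.38]],
    [255,[0,0,-15],[0,0,0.38]],
    [255,[0,0,-15],[0,0,0.38]],
    [255,[0,0,-15],[0,0,0.38]],
  ],
  squeeze=20,
)

```text
clock: 0.68
eef_pos: [138.2, -610.2, 383.0]
tcp_rot: [3.139, -0.001, -0.157]
contact_force: [-1.0, -0.4, -0.8]
opening: 0.007
```

play_rows(
  rows=[
    [255,[1.6,-3.7,0],[0,0,0]],
    [255,[3.2,-7.4,0],[0,0,0]],
    [255,[4.8,-11.1,0],[0,0,0]],
    [255,[6.4,-14.8,0],[0,0,0]],
    [255,[8.0,-18.5,0],[0,0,0]],
    [255,[9.6,-22.2,0],[0,0,0]],
    [255,[11.2,-25.9,0],[0,0,0]],
    [255,[12.8,-29.6,0],[0,0,0]],
    [255,[14.4,-33.3,0],[0,0,0]],
    [255,[16.0,-37.0,0],[0,0,0]],
    [255,[17.6,-40.7,0],[0,0,0]],
    [255,[19.2,-44.4,0],[0,0,0]],
  ],
)

```text
clock: 1.68
eef_pos: [397.2, -198.9, 379.9]
tcp_rot: [-3.141, 0.002, -0.157]
contact_force: [0.9, 0.1, -0.9]
opening: 0.001
```

play_rows(
  rows=[
    [255,[1.6,-3.7,0],[0,0,0]],
    [255,[3.2,-7.4,0],[0,0,0]],
    [255,[4.8,-11.1,0],[0,0,0]],
    [255,[6.4,-14.8,0],[0,0,0]],
    [255,[8.0,-18.5,0],[0,0,0]],
    [255,[9.6,-22.2,0],[0,0,0]],
    [255,[11.2,-25.9,0],[0,0,0]],
    [255,[12.8,-29.6,0],[0,0,0]],
    [255,[14.4,-33.3,0],[0,0,0]],
    [255,[16.0,-37.0,0],[0,0,0]],
    [255,[17.6,-40.7,0],[0,0,0]],
    [255,[19.2,-44.4,0],[0,0,0]],
  ],
)

```text
clock: 2.68
eef_pos: [656.5, 209.1, 379.1]
tcp_rot: [3.14, 0.003, -0.157]
contact_force: [0.6, -0.9, -0.3]
opening: 0.001
```

play_rows(
  rows=[
    [255,[0.7,-1.7,0],[0,0,0]],
    [255,[0.7,-1.7,0],[0,0,0]],
    [255,[0.7,-1.7,0],[0,0,0]],
    [255,[0.7,-1.7,0],[0,0,0]],
  ],
)

```text
clock: 3.02
eef_pos: [665.2, 222.3, 379.9]
tcp_rot: [3.14, 0.002, -0.157]
contact_force: [-0.8, -0.4, 0.3]
opening: 0.001
```

play_rows(
  rows=[
    [255,[0,0,3.5],[0,0,0]],
    [255,[0,0,7],[0,0,0]],
    [255,[0,0,10.5],[0,0,0]],
    [255,[0,0,14],[0,0,0]],
    [255,[0,0,17],[0,0,0]],
    [255,[0,0,19],[0,0,0]],
    [255,[0,0,20],[0,0,0]],
    [255,[0,0,20.5],[0,0,0]],
    [255,[0,0,20.5],[0,0,0]],
  ],
)

```text
clock: 3.77
eef_pos: [665.7, 222.2, 176.2]
tcp_rot: [3.141, 0.001, -0.158]
contact_force: [-0.1, -0.2, -0.4]
opening: 0.003
```

Run:
```python
from rig import grab_frame
import cv2
for n,(a,b,c,d) in(("top",(90,260,120,350)),("side",(90,300,100,380))):
    p,_=grab_frame(n); cv2.imwrite(f"pics/{n}1.png",cv2.resize(p[a:b,c:d,::-1],None,fx=2.8,fy=2.8,interpolation=cv2.INTER_CUBIC))
```

```text
(no output)
```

View pics/side1.png

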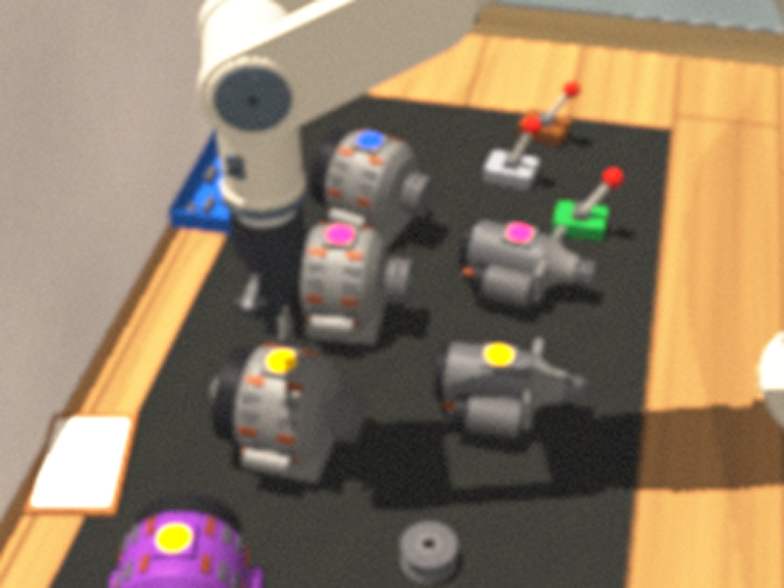

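View pics/top1.png

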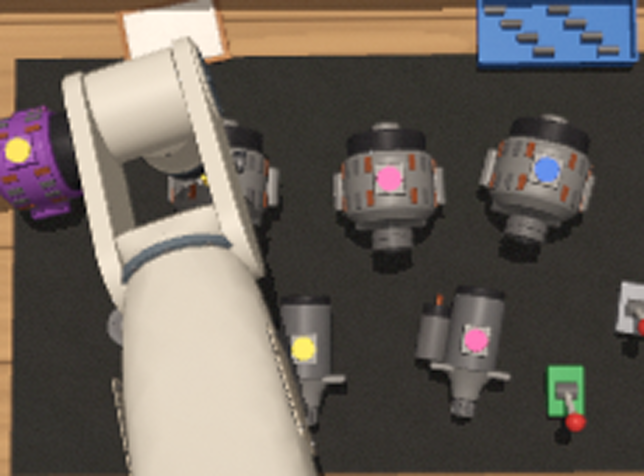

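The side view shows the fingertips at about (285,335), just above the yellow dab at (282,362), with nothing disturbed. I'll hold here, then lift.

play_rows(
  rows=[
    [255,[0,0,0],[0,0,0]],
    [255,[0,0,0],[0,0,0]],
    [255,[0,0,0],[0,0,0]],
    [255,[0,0,0],[0,0,0]],
    [255,[0,0,0],[0,0,0]],
    [255,[0,0,0],[0,0,0]],
    [255,[0,0,0],[0,0,0]],
    [255,[0,0,0],[0,0,0]],
    [255,[0,0,0],[0,0,0]],
    [255,[0,0,0],[0,0,0]],
    [255,[0,0,0],[0,0,0]],
    [255,[0,0,0],[0,0,0]],
  ],
)

```text
clock: 4.87
eef_pos: [666.0, 223.0, 176.2]
tcp_rot: [3.142, 0.0, -0.157]
contact_force: [-0.4, 0.5, 0.8]
opening: -0.0
```

play_rows(
  rows=[
    [255,[0,0,0],[0,0,0]],
    [255,[0,0,0],[0,0,0]],
    [255,[0,0,0],[0,0,0]],
    [255,[0,0,0],[0,0,0]],
    [255,[0,0,0],[0,0,0]],
    [255,[0,0,0],[0,0,0]],
    [255,[0,0,0],[0,0,0]],
    [255,[0,0,0],[0,0,0]],
    [255,[0,0,0],[0,0,0]],
    [255,[0,0,0],[0,0,0]],
    [255,[0,0,0],[0,0,0]],
    [255,[0,0,0],[0,0,0]],
  ],
)

```text
clock: 5.87
eef_pos: [665.9, 223.1, 176.3]
tcp_rot: [-3.142, 0.0, -0.157]
contact_force: [0.3, 0.2, 0.2]
opening: -0.004
```

play_rows(
  rows=[
    [255,[0,0,0],[0,0,0]],
    [255,[0,0,0],[0,0,0]],
    [255,[0,0,0],[0,0,0]],
    [255,[0,0,0],[0,0,0]],
    [255,[0,0,0],[0,0,0]],
    [255,[0,0,0],[0,0,0]],
    [255,[0,0,0],[0,0,0]],
    [255,[0,0,0],[0,0,0]],
    [255,[0,0,0],[0,0,0]],
    [255,[0,0,0],[0,0,0]],
    [255,[0,0,0],[0,0,0]],
    [255,[0,0,0],[0,0,0]],
  ],
)

```text
clock: 6.87
eef_pos: [666.0, 223.0, 176.3]
tcp_rot: [3.142, -0.0, -0.157]
contact_force: [-0.4, -0.2, 0.9]
opening: 0.002
```

play_rows(
  rows=[
    [255,[0,0,-3],[0,0,0]],
    [255,[0,0,-6],[0,0,0]],
    [255,[0,0,-9],[0,0,0]],
    [255,[0,0,-12],[0,0,0]],
    [255,[0,0,-15],[0,0,0]],
    [255,[0,0,-15],[0,0,0]],
    [255,[0,0,-15],[0,0,0]],
  ],
)

```text
clock: 7.45
eef_pos: [666.8, 223.4, 328.8]
tcp_rot: [-3.14, -0.004, -0.157]
contact_force: [0.3, -0.7, -0.4]
opening: 0.004
```

play_rows(
  rows=[
    [255,[-3,2.1,0],[0,0,0]],
    [255,[-6,4.2,0],[0,0,0]],
    [255,[-9,6.3,0],[0,0,0]],
    [255,[-12,8.4,0],[0,0,0]],
    [255,[-15,10.5,0],[0,0,0]],
    [255,[-18,12.7,0],[0,0,0]],
    [255,[-20,14.1,0],[0,0,0]],
    [255,[-20.9,14.7,0],[0,0,0]],
    [255,[-20.9,14.7,0],[0,0,0]],
    [255,[-20.9,14.7,0],[0,0,0]],
  ],
)

```text
clock: 8.28
eef_pos: [436.9, 110.7, 326.1]
tcp_rot: [-3.141, -0.0, -0.158]
contact_force: [-0.6, -0.1, -0.3]
opening: 0.001
```

play_rows(
  rows=[
    [255,[0,0,3.5],[0,0,0]],
    [255,[0,0,7],[0,0,0]],
    [255,[0,0,10.5],[0,0,0]],
    [255,[0,0,14],[0,0,0]],
    [255,[0,0,17],[0,0,0]],
    [255,[0,0,19],[0,0,0]],
    [255,[0,0,20],[0,0,0]],
    [255,[0,0,20.5],[0,0,0]],
    [255,[0,0,20.5],[0,0,0]],
  ],
)

```text
clock: 9.03
eef_pos: [437.0, 110.9, 120.5]
tcp_rot: [3.141, 0.001, -0.157]
contact_force: [0.1, 0.1, -0.8]
opening: -0.001
```

Run:
```python
from rig import grab_frame
import cv2
for n,(a,b,c,d) in(("side",(90,300,100,380)),):
    p,_=grab_frame(n); cv2.imwrite(f"pics/{n}2.png",cv2.resize(p[a:b,c:d,::-1],None,fx=2.8,fy=2.8,interpolation=cv2.INTER_CUBIC))
```

```text
(no output)
```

View pics/side2.png

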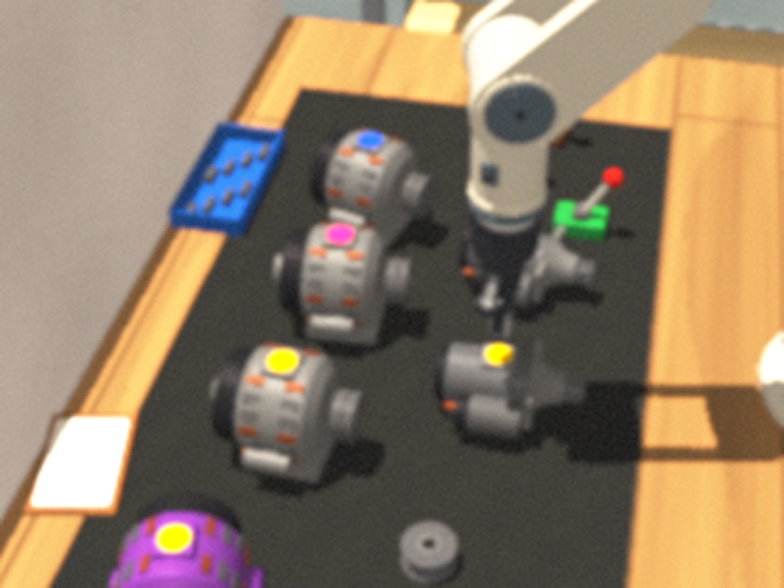

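The fingertips are at about (505,330), just above the starter's yellow dab at (498,354). I'll hold here, then lift high.

play_rows(
  rows=[
    [255,[0,0,0],[0,0,0]],
    [255,[0,0,0],[0,0,0]],
    [255,[0,0,0],[0,0,0]],
    [255,[0,0,0],[0,0,0]],
    [255,[0,0,0],[0,0,0]],
    [255,[0,0,0],[0,0,0]],
    [255,[0,0,0],[0,0,0]],
    [255,[0,0,0],[0,0,0]],
    [255,[0,0,0],[0,0,0]],
    [255,[0,0,0],[0,0,0]],
    [255,[0,0,0],[0,0,0]],
    [255,[0,0,0],[0,0,0]],
  ],
)

```text
clock: 10.08
eef_pos: [436.5, 110.6, 121.2]
tcp_rot: [3.142, 0.0, -0.157]
contact_force: [-0.2, -0.2, -0.6]
opening: -0.0
```

play_rows(
  rows=[
    [255,[0,0,0],[0,0,0]],
    [255,[0,0,0],[0,0,0]],
    [255,[0,0,0],[0,0,0]],
    [255,[0,0,0],[0,0,0]],
    [255,[0,0,0],[0,0,0]],
    [255,[0,0,0],[0,0,0]],
    [255,[0,0,0],[0,0,0]],
    [255,[0,0,0],[0,0,0]],
    [255,[0,0,0],[0,0,0]],
    [255,[0,0,0],[0,0,0]],
    [255,[0,0,0],[0,0,0]],
    [255,[0,0,0],[0,0,0]],
  ],
)

```text
clock: 11.08
eef_pos: [436.5, 110.6, 121.3]
tcp_rot: [-3.142, -0.0, -0.157]
contact_force: [-0.3, -0.4, -0.0]
opening: 0.002
```

play_rows(
  rows=[
    [255,[0,0,0],[0,0,0]],
    [255,[0,0,0],[0,0,0]],
    [255,[0,0,0],[0,0,0]],
    [255,[0,0,0],[0,0,0]],
    [255,[0,0,0],[0,0,0]],
    [255,[0,0,0],[0,0,0]],
    [255,[0,0,0],[0,0,0]],
    [255,[0,0,0],[0,0,0]],
    [255,[0,0,0],[0,0,0]],
    [255,[0,0,0],[0,0,0]],
    [255,[0,0,0],[0,0,0]],
    [255,[0,0,0],[0,0,0]],
  ],
)

```text
clock: 12.08
eef_pos: [436.5, 110.6, 121.3]
tcp_rot: [3.142, 0.0, -0.157]
contact_force: [0.7, 0.3, -0.3]
opening: -0.002
```

play_rows(
  rows=[
    [255,[0,0,-3],[0,0,0]],
    [255,[0,0,-6],[0,0,0]],
    [255,[0,0,-9],[0,0,0]],
    [255,[0,0,-12],[0,0,0]],
    [255,[0,0,-15],[0,0,0]],
    [255,[0,0,-18],[0,0,0]],
    [255,[0,0,-21],[0,0,0]],
    [255,[0,0,-23],[0,0,0]],
    [255,[0,0,-23],[0,0,0]],
    [255,[0,0,-23],[0,0,0]],
  ],
)

```text
clock: 12.92
eef_pos: [437.0, 110.7, 352.2]
tcp_rot: [-3.141, -0.002, -0.157]
contact_force: [-0.9, 0.9, -1.3]
opening: -0.003
```

play_rows(
  rows=[
    [255,[0.3,3.8,0],[0,0,0]],
    [255,[0.6,7.6,0],[0,0,0]],
    [255,[0.9,11.4,0],[0,0,0]],
    [255,[1.2,15.2,0],[0,0,0]],
    [255,[1.5,19,0],[0,0,0]],
    [255,[1.8,22.8,0],[0,0,0]],
    [255,[2.1,26.6,0],[0,0,0]],
    [255,[2.4,30.4,0],[0,0,0]],
    [255,[2.7,34.2,0],[0,0,0]],
    [255,[3,38,0],[0,0,0]],
    [255,[3.4,41.8,0],[0,0,0]],
    [255,[3.7,45.1,0],[0,0,0]],
  ],
)

```text
clock: 13.92
eef_pos: [401.3, -342.6, 349.4]
tcp_rot: [-3.141, 0.002, -0.158]
contact_force: [0.0, 0.4, 0.2]
opening: 0.0
```

play_rows(
  rows=[
    [255,[0,0,0],[0,0,0]],
    [255,[0,0,0],[0,0,0]],
    [255,[0,0,0],[0,0,0]],
    [255,[0,0,3.5],[0,0,0]],
    [255,[0,0,7],[0,0,0]],
    [255,[0,0,10.5],[0,0,0]],
    [255,[0,0,14],[0,0,0]],
    [255,[0,0,16],[0,0,0]],
    [255,[0,0,18],[0,0,0]],
    [255,[0,0,18],[0,0,0]],
    [255,[0,0,18],[0,0,0]],
  ],
)

```text
clock: 14.83
eef_pos: [402.1, -339.0, 170.7]
tcp_rot: [-3.14, 0.002, -0.156]
contact_force: [0.4, 0.2, 1.0]
opening: -0.0
```

Run:
```python
from rig import grab_frame
from h import *
for n,(a,b,c,d) in(("side",(70,210,200,380)),("top",(150,280,280,450))):
    p,_=grab_frame(n); cv2.imwrite(f"pics/{n}3.png",cv2.resize(p[a:b,c:d,::-1],None,fx=4,fy=4,interpolation=cv2.INTER_CUBIC))
    h=cv2.cvtColor(p,cv2.COLOR_RGB2HSV).astype(int);H,S,V=h[...,0],h[...,1],h[...,2]
    print(n,blobs(((H<5)|(H>176))&(S>180)&(V>130)))
```

```text
side [((np.float64(289.77), np.float64(134.64)), 22), ((np.float64(318.61), np.float64(152.68)), 38)]
top [((np.float64(351.0), np.float64(206.55)), 31), ((np.float64(324.9), np.float64(240.4)), 30)]
```

View pics/side3.png

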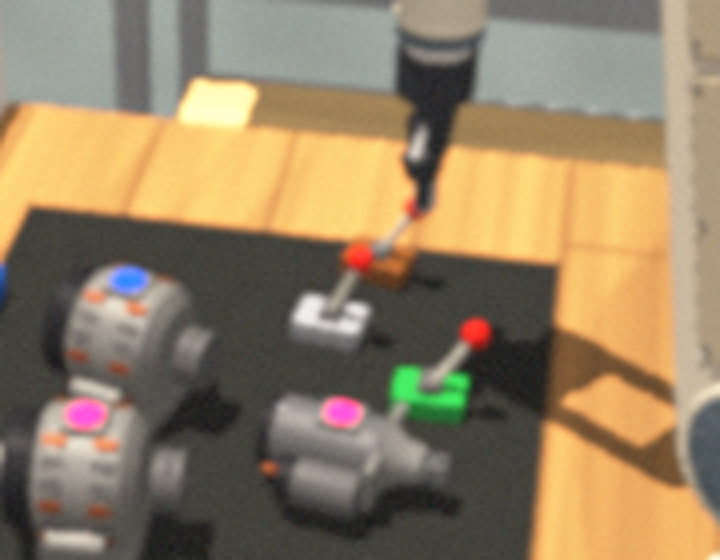

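View pics/top3.png

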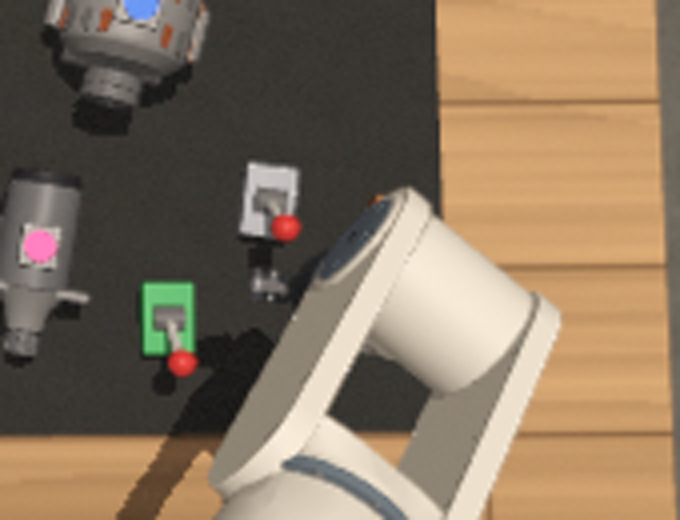

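The levers are unmoved, with the grey block's ball at (358,257) in the side view. The fingers are behind and above it on the robot's side, clear of the green and brown levers, so I'll descend.

play_rows(
  rows=[
    [255,[0,0,2.5],[0,0,0]],
    [255,[0,0,5],[0,0,0]],
    [255,[0,0,7],[0,0,0]],
    [255,[0,0,8.5],[0,0,0]],
    [255,[0,0,8.5],[0,0,0]],
    [255,[0,0,8.5],[0,0,0]],
  ],
)

```text
clock: 15.43
eef_pos: [402.9, -340.8, 87.2]
tcp_rot: [3.141, -0.001, -0.157]
contact_force: [-0.1, 0.4, 0.0]
opening: -0.004
```

Run:
```python
from rig import grab_frame
from h import *
for n,(a,b,c,d) in(("side",(70,210,200,380)),):
    p,_=grab_frame(n); cv2.imwrite(f"pics/{n}4.png",cv2.resize(p[a:b,c:d,::-1],None,fx=4,fy=4,interpolation=cv2.INTER_CUBIC))
```

```text
(no output)
```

View pics/side4.png

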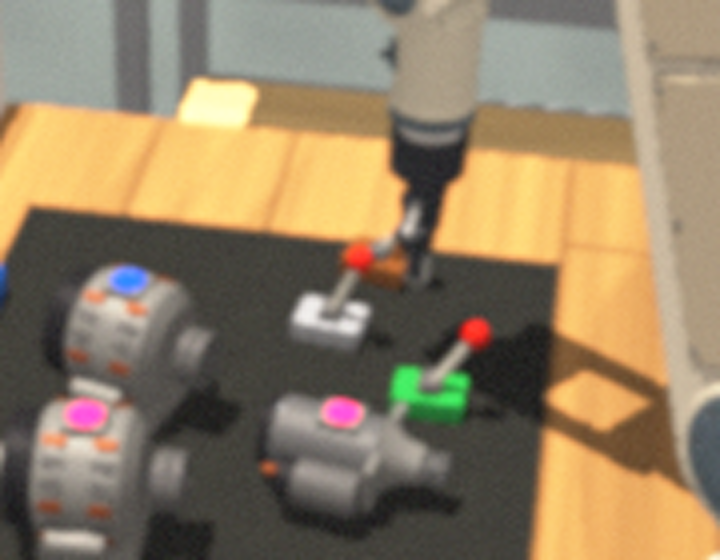

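play_rows(
  rows=[
    [255,[1.2,0,0.2],[0,0,0]],
    [255,[2.2,0,0.2],[0,0,0]],
    [255,[3,0,0.2],[0,0,0]],
    [255,[3.7,0,0.2],[0,0,0]],
    [255,[4.4,0,0.2],[0,0,0]],
    [255,[5.1,0,0.2],[0,0,0]],
    [255,[5.8,0,0.2],[0,0,0]],
    [255,[6.5,0,0.2],[0,0,0]],
    [255,[7.2,0,0.2],[0,0,0]],
    [255,[7.9,0,0.2],[0,0,0]],
    [255,[8.6,0,0.2],[0,0,0]],
    [255,[9.2,0,0.2],[0,0,0]],
  ],
)

```text
clock: 16.48
eef_pos: [494.0, -355.1, 84.1]
tcp_rot: [-3.142, 0.0, -0.157]
contact_force: [-0.9, 0.4, 0.3]
opening: 0.005
```

play_rows(
  rows=[
    [255,[0.2,0,0],[0,0,0]],
    [255,[0.4,0,0],[0,0,0]],
    [255,[0.5,0,0],[0,0,0]],
    [255,[0.5,0,0],[0,0,0]],
  ],
)

```text
clock: 16.82
eef_pos: [498.3, -355.8, 84.3]
tcp_rot: [3.142, -0.0, -0.157]
contact_force: [-0.6, -0.4, -0.6]
opening: -0.001
```

Run:
```python
from rig import grab_frame
from h import *
for n,(a,b,c,d) in(("side",(70,210,200,380)),):
    p,_=grab_frame(n); cv2.imwrite(f"pics/{n}5.png",cv2.resize(p[a:b,c:d,::-1],None,fx=4,fy=4,interpolation=cv2.INTER_CUBIC))
```

```text
(no output)
```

View pics/side5.png

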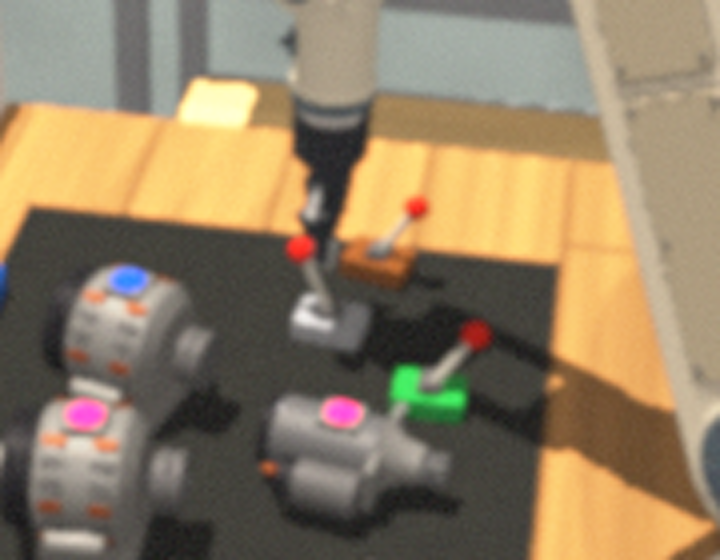

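The lever has gone past upright, with its ball at (301,247). I'll inch on to the stop.

play_rows(
  rows=[
    [255,[0.2,0,0],[0,0,0]],
    [255,[0.4,0,0],[0,0,0]],
    [255,[0.4,0,0],[0,0,0]],
  ],
)

```text
clock: 17.12
eef_pos: [502.3, -356.5, 84.3]
tcp_rot: [-3.142, 0.0, -0.157]
contact_force: [-0.4, -0.4, -0.4]
opening: 0.002
```

play_rows(
  rows=[
    [255,[0.2,0,0],[0,0,0]],
    [255,[0.3,0,0],[0,0,0]],
    [255,[0.3,0,0],[0,0,0]],
  ],
)

```text
clock: 17.37
eef_pos: [502.8, -356.4, 84.0]
tcp_rot: [-3.141, 0.005, -0.157]
contact_force: [-11.0, 0.6, 5.5]
opening: 0.0
```

play_rows(
  rows=[
    [255,[0.1,0,0],[0,0,0]],
    [255,[0.2,0,0],[0,0,0]],
    [255,[0.2,0,0],[0,0,0]],
  ],
)

```text
clock: 17.62
eef_pos: [503.1, -356.4, 84.0]
tcp_rot: [-3.14, 0.008, -0.157]
contact_force: [-17.6, -0.2, 9.9]
opening: 0.006
```

The force has risen to about 20 N at x = 503, where I predicted the stop, so the lever is there. I'll back off and rise.

play_rows(
  rows=[
    [255,[-1,0,0],[0,0,0]],
    [255,[-3,0,0],[0,0,0]],
    [255,[-6,0,0],[0,0,0]],
    [255,[-9,0,0],[0,0,0]],
    [255,[-10,0,0],[0,0,0]],
    [255,[-10,0,-3],[0,0,0]],
    [255,[-10,0,-7],[0,0,0]],
    [255,[-10,0,-11],[0,0,0]],
    [255,[-10,0,-15],[0,0,0]],
    [255,[-10,0,-19],[0,0,0]],
    [255,[-10,0,-20],[0,0,0]],
    [255,[-10,0,-20],[0,0,0]],
  ],
)

```text
clock: 18.62
eef_pos: [410.5, -343.1, 288.6]
tcp_rot: [3.138, -0.007, -0.157]
contact_force: [0.6, -0.2, -0.7]
opening: -0.0
```

play_rows(
  rows=[
    [255,[0,0,0],[0,0,0]],
    [255,[0,0,0],[0,0,0]],
    [255,[0,0,0],[0,0,0]],
  ],
)

```text
clock: 18.87
eef_pos: [407.8, -341.0, 282.4]
tcp_rot: [-3.14, 0.002, -0.157]
contact_force: [0.4, -0.3, -1.1]
opening: 0.002
```

Run:
```python
from rig import grab_frame,readout
from h import *
C={}
for n,(a,b,c,d) in(("side",(70,310,130,400)),("top",(80,280,100,420))):
    p,_=grab_frame(n); cv2.imwrite(f"pics/{n}6.png",cv2.resize(p[a:b,c:d,::-1],None,fx=2.4,fy=2.4,interpolation=cv2.INTER_CUBIC))
    h=cv2.cvtColor(p,cv2.COLOR_RGB2HSV).astype(int);H,S,V=h[...,0],h[...,1],h[...,2]
    print(n,blobs(((H<5)|(H>176))&(S>180)&(V>110)),blobs((abs(H-30)<6)&(S>80)&(V>190)))
    C[n]=p
print(readout.sense()["qvel"])
```

```text
side [((np.float64(303.7), np.float64(121.7)), 10), ((np.float64(273.5), np.float64(131.86)), 28), ((np.float64(318.42), np.float64(152.69)), 36)] [((np.float64(259.0), np.float64(29.09)), 11), ((np.float64(255.5), np.float64(91.0)), 10), ((np.float64(256.91), np.float64(100.45)), 11), ((np.float64(277.63), np.float64(216.08)), 60), ((np.float64(200.14), np.float64(218.49)), 74), ((np.float64(161.72), np.float64(281.6)), 93)]
top [((np.float64(352.52), np.float64(188.59)), 29), ((np.float64(324.97), np.float64(240.38)), 32)] [((np.float64(125.98), np.float64(143.17)), 47), ((np.float64(195.43), np.float64(151.77)), 65), ((np.float64(227.9), np.float64(214.16)), 58)]
[ 0.00093461 -0.0030194  -0.00532874  0.00100924  0.00116263  0.00048292]
```

View pics/side6.png

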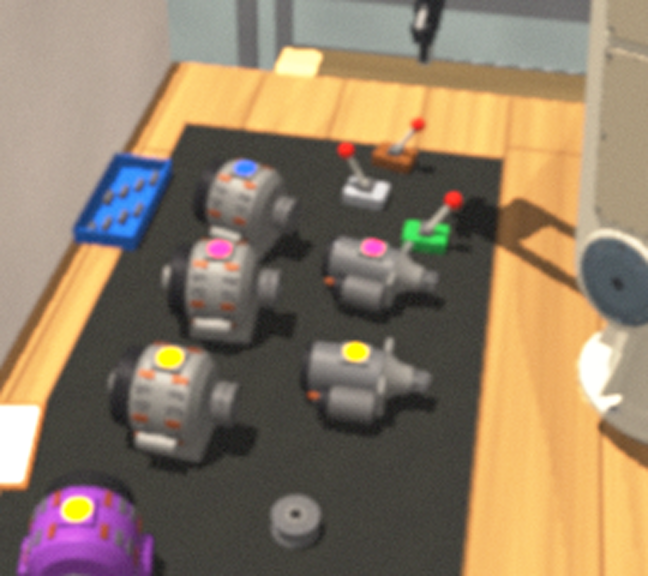

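View pics/top6.png

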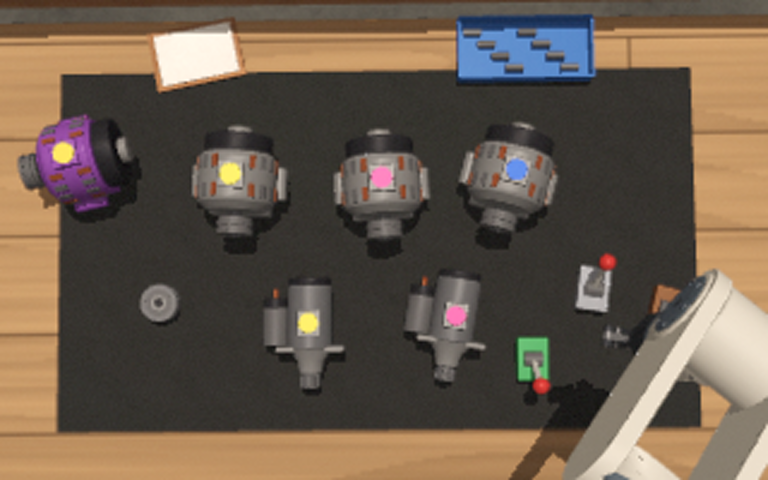

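The grey lever now leans away from the robot, with its ball at (346,150) in the side view and (608,262) in the top view. The parts are where they were. I'll check the angle, then hand in.

Run:
```python
from h import *
from rig import r
p,e=tri((352.52,188.59),(273.5,131.86)); q=tri((351.09,206.55),(289.64,134.4))[0]
print(p,e); d=(p-q)[:2]; print(d,np.linalg.norm(d))
x=(p[:2]-[490,-352])@[.988,-.156]; print("angle",.5+np.arctan2(x,p[2]-22))
if x>28: print(r.sign_off())
```

```text
[ 528.46886511 -357.53553944   94.20302046] 0.10863088322139818
[66.79229221 -7.404664  ] 67.20148322006163
angle 0.9938579767400376
the job is handed in; nothing more can be done
None
```

The job is done and handed in, at about 19 s of the 58 s allowed; the hand-in itself gives no verdict.

- **Pointing:** With the fingers shut and pointing straight down, I held about 40 mm above the alternator's yellow dab for about 3 s. I then did the same over the starter's yellow dab. Pictures from the side camera showed the fingertips right above each dab. Crossings between targets were at about 325 mm or higher.
- **Ready lever:** I pushed the lever on the grey block away from the robot until it met its hard stop, where the force was about 20 N. I then backed off and rose clear.
- **Last checks:**
  - The lever measures about 0.99 of 1.0 from the two cameras.
  - The yellow dabs and the green lever's ball measured within half a pixel of where they started. The other parts looked unmoved.
  - The hand is about 280 mm up, touching nothing.

No check failed. The lever block's centre measured about 6 mm apart between the two views. I used the top view's figure, and the push matched it.

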